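# Clamp a turning blank in the drilling jig

### The arm

A 7-joint arm with a two-finger parallel gripper is mounted at the origin on the work surface. World frame = base frame: x ahead of the robot, y to its left, z up, the work surface at z = 0. Lengths are in m, angles in rad, forces in N, time in s.
With the tool pointing down it reaches from about 0.425 to 0.825 m from the base axis. Payload 3.6 kg.
Tool frame: the origin (TCP) lies at the very end of the fingers, on their centre line; the grasp point (between the pads) lies arm.grasp_offset behind it (arm.grasp_offset is the distance from the TCP to the grasp point, in m); x points along the fingers, y is the direction in which the jaws open and shut, and the axes are right-handed (so a half turn about x gives the same grasp; the last joint's range is limited). The gripper opens to 93 mm and grips with 3 to 60 N. Pads are 15 mm wide; open, the fingers measure 128 mm over their backs; the gripper's body (75 mm by 188 mm) begins 65 mm behind the grasp point.
Start: joints at [-1.306, 0.615, -0.013, 1.423, 0.008, 1.103, -0.04], TCP at [0.186, 0.623, 0.186] pointing down, gripper open.
Joint ranges: [-3.12, 3.12], [-0.3, 2.06], [-1.34, 1.32], [0.26, 2.42], [-1.36, 4.5], [0.01, 1.98], [-2.84, 2.84]. Speed limits (rad/s): [2.79, 2.79, 3.14, 3.14, 3.14, 3.14, 3.14].

### API

Orientations are given as a unit quaternion [x, y, z, w].
In Python, from workcell import readout, viewer, arm gives the robot as it stands.
- The arm moves only by the tool step_arm, never from a script. Its argument "motion" is a list of rows, each an object with "hand": the finger opening in mm, from 0 to 93; "xyz": the shift along the world's x, y, z in mm, a list of three; "yaw": the turn about the world's z in degrees. A call has 1 to 8 rows; each row shifts and turns the pose as measured when the row begins; what a row does not reach is not made up. A row lasts 1/10 s, in which the tool goes at most 50 mm and 8.59 degrees, less where a joint would pass 70% of its speed; a pose out of reach is approached as far as the arm can. A call with a gripper value outside its range is refused whole. The fingers move at their own pace and stop on an object; "squeeze" is the grip in N (left out, the last holds). Time passes only in rows, so rows that do not move let the fingers close. It gives the time, the measured TCP pose, the force and the opening at its end, in the units of the state.
- readout.get_state(): the state, without advancing time (a new reading comes with each control period).
- viewer.get_image(name): name is "scene" or "top" or "wrist"; returns a dict with "img" (420x560x3 uint8, red, green, blue), "K" (3x3 intrinsics, pixels), "cam_to_world" (4x4, takes a point from camera to world coordinates); the wrist camera has in their place "mount" (4x4, takes a point from camera to tool coordinates, whose origin is the TCP and whose axes are the tool frame's). Camera axes: x right, y up, looking along -z (the intrinsics and any distortion apply to the point x, -y, -z); pixel columns grow to the right and rows downward; lengths in m; the calibration is good to about 2 mm. The wrist camera is an equidistant fisheye: a pixel r from the principal point sees the ray r / f radians off the axis. A picture is of the moment at which its call begins: read the wrist's pose just before it. There is no depth.
- arm.close_job(): hands the job in, once; it reports no verdict.
The state is a dict: "time": time; "joints": joint angles; "dq": joint speeds; "tau": joint torques, N m; "tool_pos": TCP position; "eef_rot": TCP orientation; "contact_force": force on the tool from outside, world axes, zero at the start; "torque": the same for the moment, N m; "opening": finger opening in m.
Only numpy, scipy, OpenCV 4.12 (cv2) and the standard library are available. Lean on these libraries where they do the work, as an engineer would, in place of code of your own. Each camera call takes 0.05 s, during which the arm holds its last target. There are 200 camera calls.

### The job

Push the small eight-sided wooden blank along the jig's guide channel until it sits fully home against the stop, then push the toggle clamp's wooden handle over and down past its dead point until it snaps into lock with the rubber pad pressing on the blank. Only push with the fingers: do not pick the blank up, and leave the other things on the jig and the bench where they are.

Things in the scene. Friction and masses are not known exactly. Their poses are not given: they have to be found in the camera images.
- jig: Drilling jig screwed to the bench (cannot move): plywood board 18 mm thick. Origin at bench level; x runs along the guide channel, away from the clamp; z up. In this frame (mm): board x -175 to 185, y +-115. Stop: wooden block, face at x 37, y +-50, top z 44. Channel: two rails x 37 to 162, inner faces y +-35.5, 14 thick, tops z 30, open at the far end.
- seat (a point): point fixed in the jig at x 70, y 0, z 43 mm: where the blank's centre is when it is home against the stop.
- blank_centre (a point): centre (half-way up) of the small eight-sided wooden blank to be clamped: 66 mm across flats, 50 mm high, about 0.16 kg, loose, standing flat on the jig board in the guide channel with 2.5 mm play at either side, at first 15 to 45 mm short of the stop, one flat facing it. Its z axis is up.
- blank: the same blank; origin at the centre of its underside.
- handle (a joint): turn of the clamp handle (rad): 0 = open (standing up, leaning 0.32 rad from vertical away from the blank), 1.25 = locked (level, pointing to jig -x). Spring-loaded over centre: up to the dead point at about 1.05 it springs back to open, beyond that it snaps by itself to 1.25 and holds. Takes up to about 10 N on the grip, square to the handle.
- handle_hinge (a point): point on the handle's hinge axis (parallel to jig y), fixed in the jig at x -57, y 0, z 96 mm, in the steel clamp bracket (jig x -78 to -12, y +-16, top z 110 mm).
- handle_grip (a point): point on the centre line of the wooden handle grip, 100 mm from the hinge. The grip is round, 22 mm in diameter, and runs from 40 to 130 mm from the hinge. At handle value q this point is, in the jig frame, at hinge + 100 mm * (-cos(1.25 - q), 0, sin(1.25 - q)).
- pad_face (a point): centre of the underside of the round rubber pad (24 mm diameter) at the clamp arm's end. The arm (steel bar 14 mm wide, hinge at jig x -30, z 95 mm, pad 100 mm out) is linked to the handle: open, it stands up, leaning 0.42 rad towards the blank, end at jig x 16, z 200 mm, pad reaching x 46 mm; it swings down as the handle does. The sprung pad presses with about 7 N in lock.
- pad: the clamp's sprung rubber pad with its spindle; use pad_face for its place.
- wax_tin: round closed aluminium tin, 54 mm across, 28 mm high, loose, standing on the jig board beside the guide channel; origin at the centre of its underside. Leave it alone.
- drive_centre: turned steel lathe centre, 30 mm across at the foot, 60 mm high, loose, standing on the jig board beside the clamp; origin at the centre of its underside. Leave it alone.
- mallet: wooden mallet, 270 mm long, lying on the bench along its x axis; origin under its middle. Leave it alone.
- gouge: turning tool with wooden handle, 300 mm long, lying on the bench along its x axis; origin under its middle. Leave it alone.
- screw_jar: closed glass jar, 68 mm across, 85 mm high, on the bench; origin at the centre of its underside. Leave it alone.
- mug: white mug, 80 mm across, 90 mm high, on the bench; origin at the centre of its underside. Leave it alone.
- big_blank: large eight-sided wooden blank, 110 mm across flats, 70 mm high, on the bench, not part of the job; origin at the centre of its underside. Leave it alone.
Things that resemble listed ones, but are neither listed nor needed, are in the scene too. Of the things shaped like the blank, the wooden one is meant.

How it is judged:
On the way, in this order (a step that is already met when the one before it is completed fails the run):
1. the blank sits home against the stop, the clamp still open (x of blank_centre in the frame of jig between 0.066 and 0.0735 m and y of blank_centre in the frame of jig between -0.006 and 0.006 m and z of blank_centre in the frame of jig below 0.047 m and angle between blank_centre's own z axis and vertical below 0.06 rad and value of joint handle below 0.4 rad), for 0.2 s.
2. the handle has snapped into lock and the pad presses on the blank (value of joint handle above 1.15 rad and contact force between pad and blank above 4 N), for 0.2 s.
At the end, for the whole second after the job is handed in: The blank stands flat on the board against the stop (within about 3.5 mm), the handle is in lock (above 1.15 rad) and at rest, and the rubber pad presses on the blank with more than 4 N (all of step 2 and x of blank_centre in the frame of jig between 0.066 and 0.0735 m and y of blank_centre in the frame of jig between -0.006 and 0.006 m and z of blank_centre in the frame of jig below 0.047 m and angle between blank_centre's own z axis and vertical below 0.06 rad and velocity of joint handle between -0.1 and 0.1 rad/s and linear speed of blank below 0.01 m/s); the robot touches nothing.
It fails at once if the blank is lifted (more than 10 mm) or tipped (more than 0.3 rad) (z of blank_centre in the frame of jig above 0.053 m or angle between blank_centre's own z axis and vertical above 0.3 rad).
It fails at once if another thing on the jig or the bench is moved by more than 20 mm (distance of any of wax_tin, drive_centre, mallet, gouge, screw_jar, mug, big_blank from where it was at the start of the episode above 0.02 m).
It also fails if it takes over 51 s, if anything falls off the work surface, if the arm or the gripper's body presses on something with over 40 N, if the wrist force passes 120 N, or if a joint passes its speed limit or range.

## Working session

There is one attempt and no reset: what is moved stays moved. The work goes in short steps, Python scripts to look and compute and a tool call to move; the robot and the scene stay as the last step left them, time stands still between calls to the robot, and variables do not carry over. Pictures are saved under pics/ and viewed, about 8 in all and at most 12, crops included, and the job is handed in when it is done.

Besides the shell and the picture viewer there is one more tool, called after "Call:" as a command line: name --argument value ..., lists and objects as JSON in quotes. step_arm: Moves the arm, as the interface text tells. Its arguments: {"type":"object","properties":{"motion":{"type":"array"},"squeeze":{"type":"number"}},"required":["motion"]}

```bash
ls; mkdir -p pics; python3 - <<'E'
from workcell import readout, viewer, arm
import cv2,pickle
s=readout.get_state();print(s, arm.grasp_offset)
d={}
for n in("scene","top"):
    d[n]=viewer.get_image(n);cv2.imwrite(f"pics/{n}0.png",cv2.resize(d[n]["img"][:,:,::-1],(800,600),interpolation=cv2.INTER_CUBIC))
    print(n,d[n]["K"].tolist(),d[n]["cam_to_world"].round(4).tolist())
pickle.dump(d,open("d0.pkl","wb"))
E
```

```text
pics
{'time': 0.0, 'joints': array([-1.30649623,  0.615918  , -0.01262318,  1.42488347,  0.00816067,
        1.10339475, -0.04039332]), 'dq': array([-0.0015961 , -0.0023062 , -0.0007372 , -0.0011735 , -0.00162674,
       -0.00086233,  0.00103622]), 'tau': array([-4.16390890e-05, -4.58937407e+01,  2.09263922e-01, -1.65744460e+01,
       -6.10748003e-02,  2.05684447e-02,  2.42748429e-04]), 'tool_pos': array([0.18612449, 0.62187304, 0.18458719]), 'eef_rot': array([ 0.10151742,  0.69975059, -0.10331116,  0.69954995]), 'contact_force': array([0.63640488, 1.06246515, 0.11215861]), 'torque': array([ 0.02722884, -0.04077727, -0.01235732]), 'opening': 0.09316761483495302} 0.0188
scene [[382.46363059315127, 0.0, 284.06989283074375], [0.0, 382.46363059315127, 209.16487083234426], [0.0, 0.0, 1.0]] [[0.0271, -0.6482, 0.761, 1.2525], [0.9995, 0.0317, -0.0086, 0.0035], [-0.0185, 0.7608, 0.6487, 0.7345], [0.0, 0.0, 0.0, 1.0]]
top [[517.9222929202311, 0.0, 284.3893348347314], [0.0, 517.9222929202311, 210.30316367551032], [0.0, 0.0, 1.0]] [[0.0489, 0.9751, -0.2162, 0.2446], [-0.9988, 0.0486, -0.0065, -0.0115], [0.0041, 0.2163, 0.9763, 1.4602], [0.0, 0.0, 0.0, 1.0]]
```

View pics/top0.png

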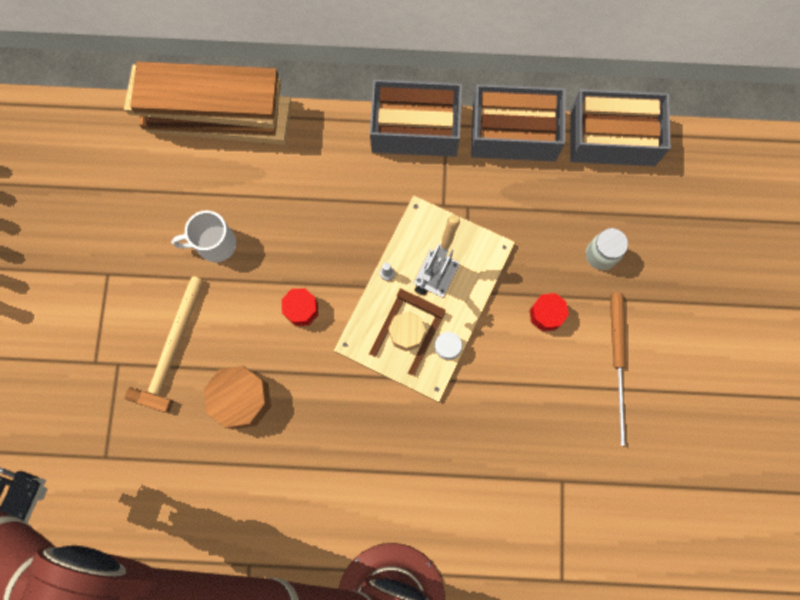

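View pics/scene0.png

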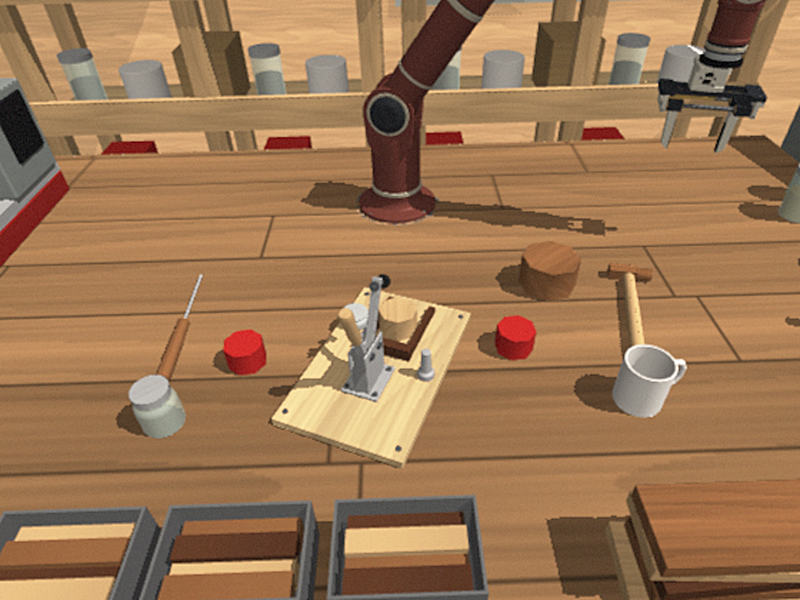

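The top view shows the jig at about (425,300), with its channel open toward the robot. The wooden blank is at (408,328), the handle at (450,230) and the tin at (448,346). I'll take a closer crop.

```bash
python3 - <<'E'
import pickle,cv2
d=pickle.load(open("d0.pkl","rb"))
im=d["top"]["img"][130:290,225:370,::-1]
cv2.imwrite("pics/crop0.png",cv2.resize(im,(0,0),fx=3.75*1,fy=3.75,interpolation=cv2.INTER_CUBIC))
E
```

```text
(no output)
```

View pics/crop0.png

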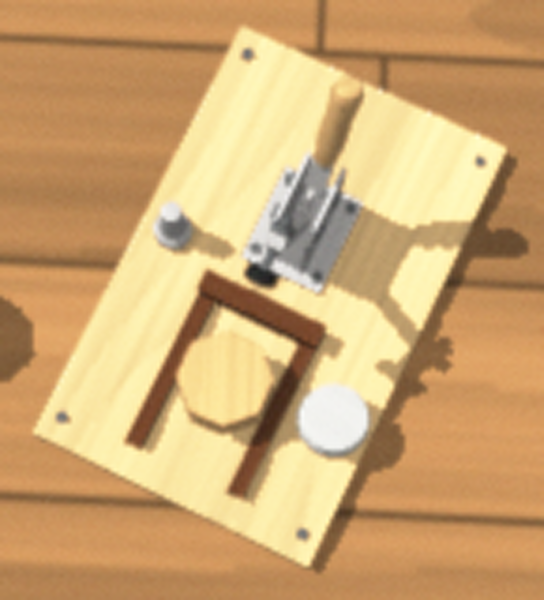

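```bash
cat > h.py <<'E'
import numpy as np,pickle,cv2
from scipy.optimize import least_squares
d=pickle.load(open("d0.pkl","rb"))["top"]
K=d["K"];T=d["cam_to_world"]
def ray(c,z,off=(225,130),s=3.75):
    u=(np.array(c,float)+.5)/s-.5+np.array(off)
    r=T[:3,:3]@np.array([(u[0]-K[0,2])/K[0,0],-(u[1]-K[1,2])/K[1,1],-1]);return (T[:3,3]+r*(z-T[2,3])/r[2])[:2]
P=np.array([[-175,-115],[-175,115],[185,115],[185,-115]])/1e3
W=np.array([ray(c,.018) for c in[(240,26),(507,148),(315,570),(34,433)]])
f=lambda p:(P@np.array([[np.cos(p[2]),np.sin(p[2])],[-np.sin(p[2]),np.cos(p[2])]])+p[:2]-W).ravel()
r=least_squares(f,[.6,0,np.pi+.4]);p=r.x
R=np.array([[np.cos(p[2]),-np.sin(p[2])],[np.sin(p[2]),np.cos(p[2])]])
j2w=lambda x,y:R@np.array([x,y])/1e3+p[:2]
w2j=lambda w:R.T@(np.array(w)-p[:2])*1e3
E
python3 - <<'E'
from h import *
print(p,np.degrees(p[2]),r.fun.round(4))
print("blank",w2j(ray((224,379),.068)))
print("grip end top", w2j(ray((346,90),.22)))
print("stop top mid",w2j(ray((262,304),.044)),"tin",w2j(ray((334,418),.046)),"dc",w2j(ray((172,214),.078)),"rail ends",w2j(ray((137,440),.03)),w2j(ray((240,490),.03)))
for x in (70,120,140,185,-57,-88,-175):print(x,j2w(x,0).round(4))
E
```

```text
[ 0.58114068 -0.0422815   2.74544902] 157.30264164643114 [ 0.0003 -0.0003  0.0009 -0.0012  0.0008  0.0017 -0.002  -0.0003]
blank [93.06714083 -1.60929332]
grip end top [-94.73475899  -1.25320809]
stop top mid [25.5493322  -2.26461684] tin [80.83838174 82.38707388] dc [ -0.11123428 -88.51531475] rail ends [156.16314798 -42.90483314] [156.83393159  42.06858135]
70 [ 0.5166 -0.0153]
120 [0.4704 0.004 ]
140 [0.452  0.0117]
185 [0.4105 0.0291]
-57 [ 0.6337 -0.0643]
-88 [ 0.6623 -0.0762]
-175 [ 0.7426 -0.1098]
```

```bash
python3 - <<'E'
from h import *
from workcell import readout,viewer
from scipy.spatial.transform import Rotation as Ro
s=readout.get_state();M=Ro.from_quat(s["eef_rot"]).as_matrix();print(M.round(3))
az=np.degrees(np.arctan2(M[1,1],M[0,1]));print("y az",az,"need",[(67.3-az+180)%360-180,(247.3-az+180)%360-180])
print(viewer.get_image("wrist")["mount"].round(3))
E
```

```text
[[-0.001  0.287  0.958]
 [-0.002  0.958 -0.287]
 [-1.    -0.002 -0.   ]]
y az 73.3430168127163 need [np.float64(-6.043016812716303), np.float64(173.9569831872837)]
[[ 0.     0.281 -0.96  -0.199]
 [ 1.    -0.     0.    -0.   ]
 [ 0.    -0.96  -0.281 -0.078]
 [ 0.     0.     0.     1.   ]]
```

Call:
step_arm --motion '[{"hand": 0,"xyz": [20,-36,5],"yaw": -1},{"hand": 0,"xyz": [20,-40,0],"yaw": -1},{"hand": 0,"xyz": [20,-40,0],"yaw": -1},{"hand": 0,"xyz": [20,-40,0],"yaw": -1},{"hand": 0,"xyz": [20,-40,0],"yaw": -1},{"hand": 0,"xyz": [20,-40,0],"yaw": -1},{"hand": 0,"xyz": [20,-40,0],"yaw": 0},{"hand": 0,"xyz": [0,0,0],"yaw": 0}]' --squeeze 20

```text
time: 0.95
tool_pos: [0.3257, 0.3339, 0.1863]
eef_rot: [0.137, 0.694, -0.142, 0.692]
contact_force: [0.2, 0.0, -0.2]
opening: 0.0335
```

Call:
step_arm --motion '[{"hand": 0,"xyz": [16,-40,0],"yaw": 0},{"hand": 0,"xyz": [16,-40,0],"yaw": 0},{"hand": 0,"xyz": [15,-40,0],"yaw": 0},{"hand": 0,"xyz": [15,-40,0],"yaw": 0},{"hand": 0,"xyz": [15,-40,0],"yaw": 0},{"hand": 0,"xyz": [14,-40,0],"yaw": 0},{"hand": 0,"xyz": [14,-40,0],"yaw": 0},{"hand": 0,"xyz": [14,-39,0],"yaw": 0}]'

```text
time: 1.75
tool_pos: [0.4453, 0.0145, 0.1867]
eef_rot: [0.134, 0.696, -0.132, 0.693]
contact_force: [1.2, 0.3, -0.0]
opening: 0.0002
```

Call:
step_arm --motion '[{"hand": 0,"xyz": [0,0,0],"yaw": 0},{"hand": 0,"xyz": [0,0,0],"yaw": 0}]'

```text
time: 1.95
tool_pos: [0.4471, 0.0088, 0.1866]
eef_rot: [0.137, 0.694, -0.137, 0.693]
contact_force: [0.8, 0.6, 0.1]
opening: 0.0005
```

```bash
cat > st.py <<'E'
from h import *
from workcell import readout,viewer
from scipy.spatial.transform import Rotation as Ro
s=readout.get_state();M=Ro.from_quat(s["eef_rot"]).as_matrix()
print(s["time"],"jig xy",w2j(s["tool_pos"][:2]).round(1),"z",s["tool_pos"][2].round(4),"az err",(67.3-np.degrees(np.arctan2(M[1,1],M[0,1]))).round(2),"F jig",(R.T@s["contact_force"][:2]).round(2),s["contact_force"][2].round(2),s["opening"],s["tool_pos"].round(4))
E
python3 st.py; python3 - <<'E'
from workcell import viewer
import cv2
for n in("top","scene"):
    i=viewer.get_image(n)["img"][:,:,::-1]; i=i[130:290,225:370] if n=="top" else i[170:330,180:340]
    cv2.imwrite(f"pics/{n}1.png",cv2.resize(i,(0,0),fx=3.75,fy=3.75,interpolation=cv2.INTER_CUBIC))
E
```

```text
1.95 jig xy [143.4   4.6] z 0.1866 az err -0.35 F jig [-0.47 -0.83] 0.11 0.0005452427950998281 [0.4471 0.0088 0.1866]
```

View pics/top1.png

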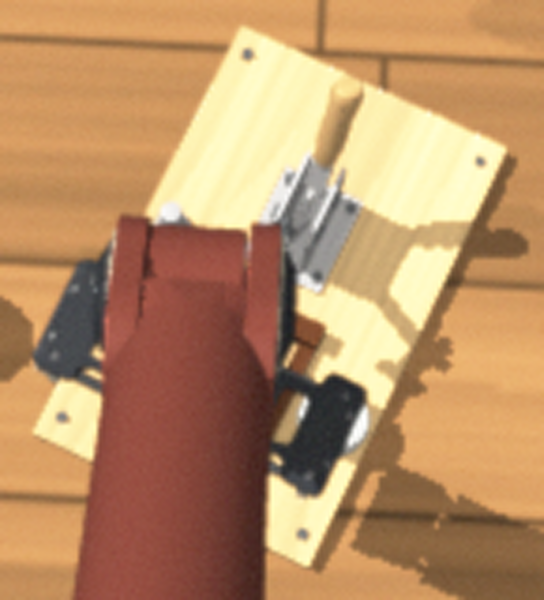

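The top view shows the hand over the channel's open end, clear of the clamp. It's 6 mm off the approach point, so I'll correct that and lower it.

Call:
step_arm --motion '[{"hand": 0,"xyz": [-4,8,0],"yaw": 0},{"hand": 0,"xyz": [0,0,-25],"yaw": 0},{"hand": 0,"xyz": [0,0,-25],"yaw": 0},{"hand": 0,"xyz": [0,0,-20],"yaw": 0},{"hand": 0,"xyz": [0,0,0],"yaw": 0}]'

```text
time: 2.55
tool_pos: [0.4409, 0.0295, 0.1157]
eef_rot: [0.132, 0.695, -0.128, 0.695]
contact_force: [0.5, -0.0, 0.5]
opening: 0.0004
```

```bash
python3 st.py
```

```text
2.55 jig xy [157.  -12.1] z 0.1157 az err -1.49 F jig [-0.44 -0.18] 0.48 0.00037909348688986545 [0.4409 0.0295 0.1157]
```

Call:
step_arm --motion '[{"hand": 0,"xyz": [1,-8,0],"yaw": -1},{"hand": 0,"xyz": [0,0,0],"yaw": 0},{"hand": 0,"xyz": [0,0,0],"yaw": 0},{"hand": 0,"xyz": [0,0,0],"yaw": 0}]'

```text
time: 2.95
tool_pos: [0.4432, 0.0241, 0.1184]
eef_rot: [0.138, 0.693, -0.132, 0.695]
contact_force: [-0.6, -0.5, 0.5]
opening: 0.0007
```

```bash
python3 st.py
```

```text
2.95 jig xy [152.9  -8. ] z 0.1184 az err -0.7 F jig [0.36 0.72] 0.54 0.0006509994121241501 [0.4432 0.0241 0.1184]
```

Call:
step_arm --motion '[{"hand": 0,"xyz": [0,-6,-10],"yaw": -0.5},{"hand": 0,"xyz": [0,-2,-15],"yaw": 0},{"hand": 0,"xyz": [0,0,-15],"yaw": 0},{"hand": 0,"xyz": [0,0,-10],"yaw": 0},{"hand": 0,"xyz": [0,0,0],"yaw": 0},{"hand": 0,"xyz": [0,0,0],"yaw": 0}]'

```text
time: 3.55
tool_pos: [0.4446, 0.0132, 0.0666]
eef_rot: [0.142, 0.69, -0.137, 0.696]
contact_force: [-0.9, 0.3, 0.1]
opening: 0.0005
```

```bash
python3 st.py
```

```text
3.55 jig xy [147.4   1.5] z 0.0666 az err 0.07 F jig [0.95 0.03] 0.13 0.00047772700578247064 [0.4446 0.0132 0.0666]
```

Call:
step_arm --motion '[{"hand": 0,"xyz": [0,2,-10],"yaw": 0},{"hand": 0,"xyz": [0,0,-10],"yaw": 0},{"hand": 0,"xyz": [0,0,-8],"yaw": 0},{"hand": 0,"xyz": [0,0,0],"yaw": 0},{"hand": 0,"xyz": [0,0,0],"yaw": 0}]'

```text
time: 4.05
tool_pos: [0.4455, 0.0152, 0.0368]
eef_rot: [0.143, 0.69, -0.137, 0.697]
contact_force: [0.4, 0.6, 0.2]
opening: 0.0006
```

```bash
python3 st.py
```

```text
4.05 jig xy [147.3  -0.6] z 0.0368 az err 0.09 F jig [-0.16 -0.77] 0.24 0.0006302565766330129 [0.4455 0.0152 0.0368]
```

Call:
step_arm --motion '[{"hand": 0,"xyz": [4.6,-1.9,0],"yaw": 0},{"hand": 0,"xyz": [4.6,-1.9,0],"yaw": 0},{"hand": 0,"xyz": [4.6,-1.9,0],"yaw": 0},{"hand": 0,"xyz": [3.7,-1.5,0],"yaw": 0},{"hand": 0,"xyz": [2.8,-1.2,0],"yaw": 0},{"hand": 0,"xyz": [0,0,0],"yaw": 0}]'

```text
time: 4.65
tool_pos: [0.4693, 0.0057, 0.0378]
eef_rot: [0.143, 0.688, -0.137, 0.698]
contact_force: [0.0, 0.6, 0.9]
opening: 0.0007
```

```bash
python3 st.py
```

```text
4.65 jig xy [121.7  -1.1] z 0.0378 az err 0.11 F jig [ 0.18 -0.53] 0.86 0.0007283266790578112 [0.4693 0.0057 0.0378]
```

Call:
step_arm --motion '[{"hand": 0,"xyz": [2.8,-1.2,0],"yaw": 0},{"hand": 0,"xyz": [2.8,-1.2,0],"yaw": 0},{"hand": 0,"xyz": [1.9,-0.8,0],"yaw": 0},{"hand": 0,"xyz": [1,-0.4,0],"yaw": 0},{"hand": 0,"xyz": [0,0,0],"yaw": 0}]'

```text
time: 5.15
tool_pos: [0.4781, 0.0019, 0.0378]
eef_rot: [0.143, 0.689, -0.137, 0.698]
contact_force: [0.1, 0.0, -0.2]
opening: -0.0001
```

```bash
python3 st.py
```

```text
5.15 jig xy [112.1  -1. ] z 0.0378 az err 0.1 F jig [-0.09 -0.07] -0.24 -9.982653816082007e-05 [0.4781 0.0019 0.0378]
```

Call:
step_arm --motion '[{"hand": 0,"xyz": [1.4,-0.6,0],"yaw": 0},{"hand": 0,"xyz": [1.4,-0.6,0],"yaw": 0},{"hand": 0,"xyz": [0.9,-0.4,0],"yaw": 0},{"hand": 0,"xyz": [0.9,-0.4,0],"yaw": 0}]'

```text
time: 5.55
tool_pos: [0.4826, -0.0001, 0.0377]
eef_rot: [0.143, 0.689, -0.137, 0.697]
contact_force: [0.2, -0.1, 0.3]
opening: 0.0006
```

```bash
python3 st.py
```

```text
5.55 jig xy [107.2  -0.9] z 0.0377 az err 0.08 F jig [-0.21 -0.02] 0.32 0.0005755024721909333 [ 4.826e-01 -1.000e-04  3.770e-02]
```

Call:
step_arm --motion '[{"hand": 0,"xyz": [0.9,-0.4,0],"yaw": 0},{"hand": 0,"xyz": [0.9,-0.4,0],"yaw": 0},{"hand": 0,"xyz": [0.9,-0.4,0],"yaw": 0}]'

```text
time: 5.85
tool_pos: [0.4855, -0.0014, 0.0377]
eef_rot: [0.143, 0.689, -0.137, 0.697]
contact_force: [0.2, -0.1, -0.6]
opening: 0.0004
```

```bash
python3 st.py;python3 - <<'E'
from workcell import viewer
import cv2
i=viewer.get_image("scene")["img"][170:330,180:340,::-1]
cv2.imwrite(f"pics/scene2.png",cv2.resize(i,(0,0),fx=3.75,fy=3.75,interpolation=cv2.INTER_CUBIC))
E
```

```text
5.85 jig xy [104.   -0.8] z 0.0377 az err 0.08 F jig [-0.18 -0.01] -0.63 0.00043436616829232934 [ 0.4855 -0.0014  0.0377]
```

View pics/scene2.png

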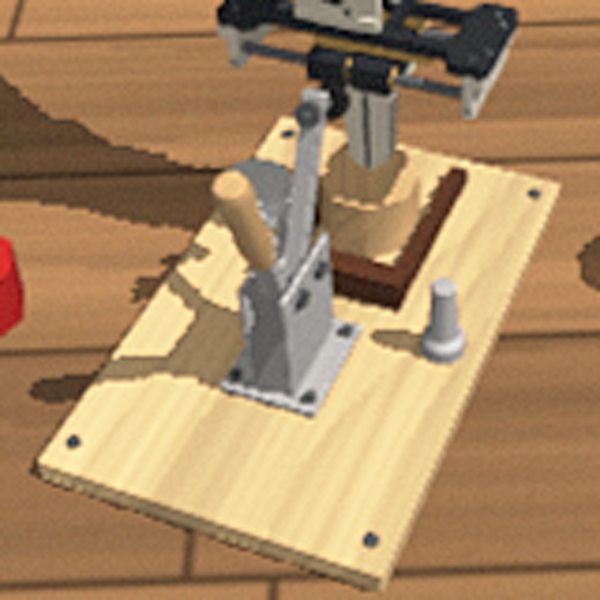

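The scene view shows the fingers behind the blank at about (375,165). There's no clear stop force yet, so I'll keep creeping forward.

Call:
step_arm --motion '[{"hand": 0,"xyz": [0.9,-0.4,0],"yaw": 0},{"hand": 0,"xyz": [0.9,-0.4,0],"yaw": 0}]'

```text
time: 6.1
tool_pos: [0.4875, -0.0023, 0.0377]
eef_rot: [0.143, 0.689, -0.137, 0.698]
contact_force: [-0.2, 0.2, 0.7]
opening: 0.0003
```

Call:
step_arm --motion '[{"hand": 0,"xyz": [0.9,-0.4,0],"yaw": 0},{"hand": 0,"xyz": [0.9,-0.4,0],"yaw": 0}]'

```text
time: 6.3
tool_pos: [0.4895, -0.0032, 0.0377]
eef_rot: [0.143, 0.689, -0.137, 0.698]
contact_force: [0.3, 0.7, -0.2]
opening: 0.0006
```

```bash
python3 st.py;python3 - <<'E'
from workcell import viewer
import cv2
i=viewer.get_image("scene")["img"][190:260,250:330,::-1]
cv2.imwrite(f"pics/scene3.png",cv2.resize(i,(0,0),fx=8,fy=8,interpolation=cv2.INTER_CUBIC))
E
```

```text
6.3 jig xy [99.6 -0.7] z 0.0377 az err 0.08 F jig [-0.02 -0.76] -0.2 0.0005636099486129949 [ 0.4895 -0.0032  0.0377]
```

View pics/scene3.png

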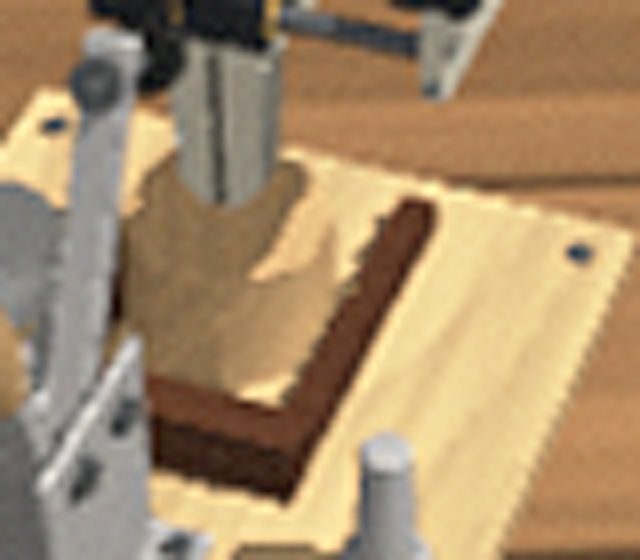

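```bash
cat > ov.py <<'E'
import sys
from h import *
from workcell import viewer,readout
def ov(cx,name,box=(170,330,180,340),f=3.75,cam="scene"):
    s=readout.get_state();g=viewer.get_image(cam);Kc=g["K"];Tc=g["cam_to_world"]
    def pr(w):
        q=np.linalg.inv(Tc)@np.append(w,1);u=np.array([Kc[0,2]+Kc[0,0]*q[0]/-q[2],Kc[1,2]-Kc[1,1]*q[1]/-q[2]])
        return tuple(int(v) for v in ((u-[box[2],box[0]]+.5)*f-.5).round())
    i=cv2.resize(g["img"][box[0]:box[1],box[2]:box[3],::-1],(0,0),fx=f,fy=f,interpolation=cv2.INTER_CUBIC)
    def poly(pts,z,c):cv2.polylines(i,[np.array([pr(np.append(j2w(*q),z)) for q in pts])],True,c,1)
    a=np.radians(22.5+45*np.arange(8));r=33/np.cos(np.pi/8)
    for x,c in zip(cx,[(0,255,0),(255,0,0)]):poly(np.c_[x+r*np.cos(a),r*np.sin(a)],.068,c)
    poly([(-175,-115),(-175,115),(185,115),(185,-115)],.018,(0,0,255))
    poly([(37,-50),(37,50),(37,50)],.044,(255,255,0))
    cv2.circle(i,pr(s["tool_pos"]),3,(255,0,255),-1);cv2.imwrite(name,i)
E
python3 -c "
from ov import *
ov((70,62),'pics/ov1.png',(180,280,240,360),6)"
```

```text
(no output)
```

View pics/ov1.png

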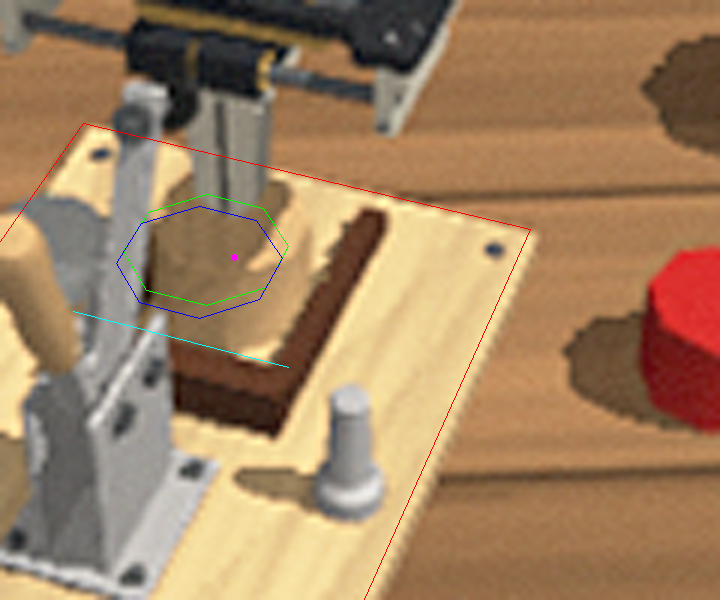

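```bash
python3 - <<'E'
from workcell import viewer
import cv2,numpy as np
a=viewer.get_image("scene")["img"][195:250,260:315,::-1]
a=cv2.convertScaleAbs(cv2.resize(a,(400,400),interpolation=cv2.INTER_CUBIC),alpha=1.3)
w=viewer.get_image("wrist")["img"][:,:,::-1];cv2.imwrite("pics/w_raw.png",w)
w=cv2.resize(w[:,70:490],(400,400))
cv2.imwrite("pics/m1.png",np.hstack([a,w]))
E
```

```text
(no output)
```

View pics/m1.png

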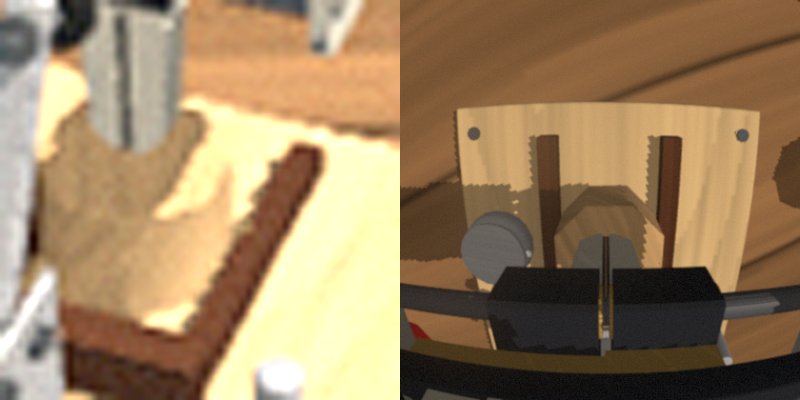

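```bash
cat > wo.py <<'E'
from h import *
from workcell import viewer,readout
from scipy.spatial.transform import Rotation as Ro
s=readout.get_state();g=viewer.get_image("wrist")
K=g["K"];print(K.tolist())
Tt=np.eye(4);Tt[:3,:3]=Ro.from_quat(s["eef_rot"]).as_matrix();Tt[:3,3]=s["tool_pos"]
Ti=np.linalg.inv(Tt@g["mount"])
def pr(x,y,z):
    q=(Ti@np.append(j2w(x,y),[z/1e3,1]))[:3];v=np.array([q[0],-q[1],-q[2]]);n=np.hypot(v[0],v[1]);t=np.arctan2(n,v[2])
    return np.array([K[0,2]+K[0,0]*t*v[0]/n,K[1,2]+K[1,1]*t*v[1]/n])
f=2.0;x0,y0=140,80
i=cv2.resize(g["img"][y0:y0+260,x0:x0+300,::-1],(0,0),fx=f,fy=f,interpolation=cv2.INTER_CUBIC)
def poly(pts,c):cv2.polylines(i,[np.array([((pr(*q)-[x0,y0]+.5)*f-.5).round().astype(int) for q in pts])],True,c,1)
a=np.radians(22.5+45*np.arange(8));r=33/np.cos(np.pi/8)
for x,c in((70,(0,255,0)),(93,(255,0,0))):poly([(x+r*np.cos(t),r*np.sin(t),68) for t in a],c)
poly([(162,-35.5,30),(37,-35.5,30),(37,35.5,30),(162,35.5,30)],(255,255,0))
poly([(185,-115,18),(185,115,18),(-175,115,18),(-175,-115,18)],(0,0,255))
tj=w2j(s["tool_pos"][:2]);poly([(tj[0]-7.5,-18,s["tool_pos"][2]*1e3),(tj[0]-7.5,17,s["tool_pos"][2]*1e3),(tj[0]+7.5,17,s["tool_pos"][2]*1e3),(tj[0]+7.5,-18,s["tool_pos"][2]*1e3)],(255,0,255))
cv2.imwrite("pics/wo.png",i)
E
python3 wo.py
```

```text
[[325.19226210127806, 0.0, 285.7593105347211], [0.0, 325.19226210127806, 209.78073145405693], [0.0, 0.0, 1.0]]
```

View pics/wo.png

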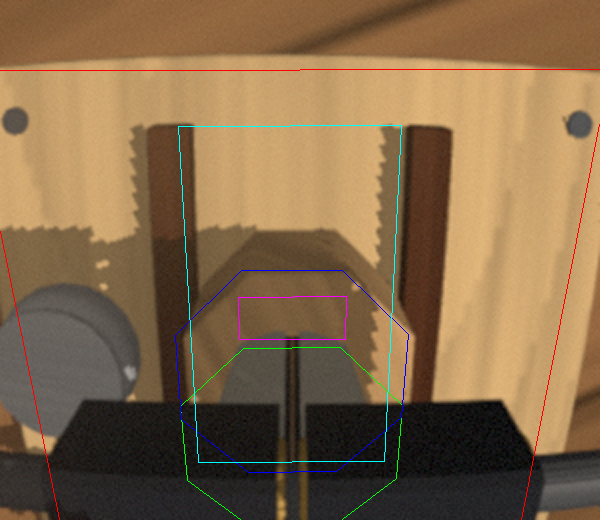

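The wrist overlay is ambiguous because of the hand's shadow. I'll back off and get an unobstructed look at the blank.

Call:
step_arm --motion '[{"hand": 0,"xyz": [-10,4,0],"yaw": 0},{"hand": 0,"xyz": [-15,6,0],"yaw": 0},{"hand": 0,"xyz": [-12,5,0],"yaw": 0},{"hand": 0,"xyz": [0,0,20],"yaw": 0},{"hand": 0,"xyz": [0,0,35],"yaw": 0},{"hand": 0,"xyz": [0,0,35],"yaw": 0},{"hand": 0,"xyz": [0,30,20],"yaw": 0},{"hand": 0,"xyz": [0,40,0],"yaw": 0}]'

```text
time: 7.35
tool_pos: [0.4421, 0.0803, 0.1505]
eef_rot: [0.145, 0.691, -0.141, 0.694]
contact_force: [1.4, -0.1, 0.3]
opening: 0.0005
```

Call:
step_arm --motion '[{"hand": 0,"xyz": [0,40,0],"yaw": 0},{"hand": 0,"xyz": [0,40,0],"yaw": 0},{"hand": 0,"xyz": [0,40,0],"yaw": 0},{"hand": 0,"xyz": [0,10,0],"yaw": 0},{"hand": 0,"xyz": [0,0,0],"yaw": 0}]'

```text
time: 7.85
tool_pos: [0.4358, 0.2208, 0.1514]
eef_rot: [0.143, 0.692, -0.137, 0.694]
contact_force: [-1.1, -0.0, 0.1]
opening: 0.0004
```

```bash
python3 st.py; python3 - <<'E'
from ov import *
ov((70,93),'pics/a.png',(165,275,225,335),3.6,"top")
ov((70,93),'pics/b.png',(175,285,240,350),3.6)
cv2.imwrite("pics/m2.png",np.hstack([cv2.imread("pics/a.png"),cv2.imread("pics/b.png")]))
E
```

```text
7.85 jig xy [ 235.6 -186.7] z 0.1514 az err 0.17 F jig [1.02 0.45] 0.07 0.00035817902766051865 [0.4358 0.2208 0.1514]
```

View pics/m2.png

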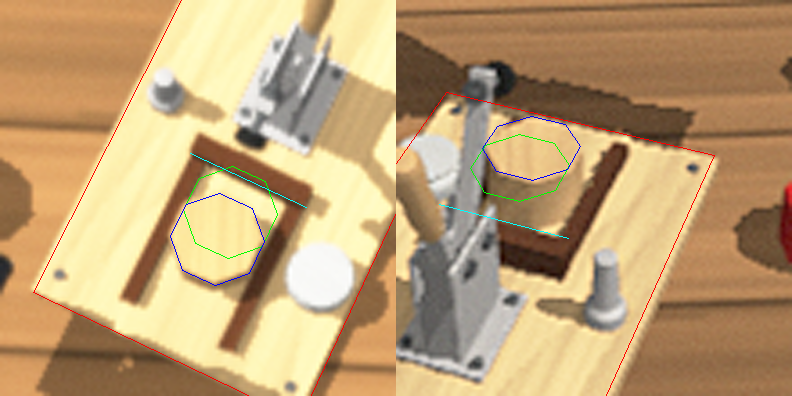

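```bash
python3 - <<'E'
import numpy as np,pickle
g=pickle.load(open("d0.pkl","rb"))["scene"];K=g["K"];T=np.linalg.inv(g["cam_to_world"])
p=np.array([.1861,.6219,.1846]);y=np.array([.287,.958,-.002])
for s in(-.055,0,.055):
  for dz in(0,.03):
    q=T@np.append(p+s*y+[0,0,dz],1);print(s,dz,((np.array([K[0,2]+K[0,0]*q[0]/-q[2],K[1,2]-K[1,1]*q[1]/-q[2]])+.5)/.7-.5).round(1))
E
python3 - <<'E'
from ov import *
s=readout.get_state();print(s["tool_pos"])
g=viewer.get_image("scene");K=g["K"];T=np.linalg.inv(g["cam_to_world"])
q=T@np.append(s["tool_pos"],1);u=np.array([K[0,2]+K[0,0]*q[0]/-q[2],K[1,2]-K[1,1]*q[1]/-q[2]]);print(u)
a,b=int(u[0])-35,int(u[1])-50
i=cv2.resize(g["img"][b:b+70,a:a+70,::-1],(0,0),fx=6,fy=6,interpolation=cv2.INTER_CUBIC)
c=((u-[a,b]+.5)*6-.5).astype(int);cv2.drawMarker(i,tuple(int(v) for v in c),(255,0,255),0,20)
w=viewer.get_image("wrist")["img"][140:350,180:390,::-1];w=cv2.resize(w,(380,420))
cv2.imwrite("pics/t.png",np.hstack([i,w]))
E
```

```text
-0.055 0 [657.9 160.2]
-0.055 0.03 [661.8 147.2]
0 0 [685.1 162.9]
0 0.03 [689.5 149.8]
0.055 0 [712.8 165.6]
0.055 0.03 [717.7 152.4]
[0.43627202 0.21858302 0.15140445]
[361.84340195 173.92511895]
```

View pics/t.png

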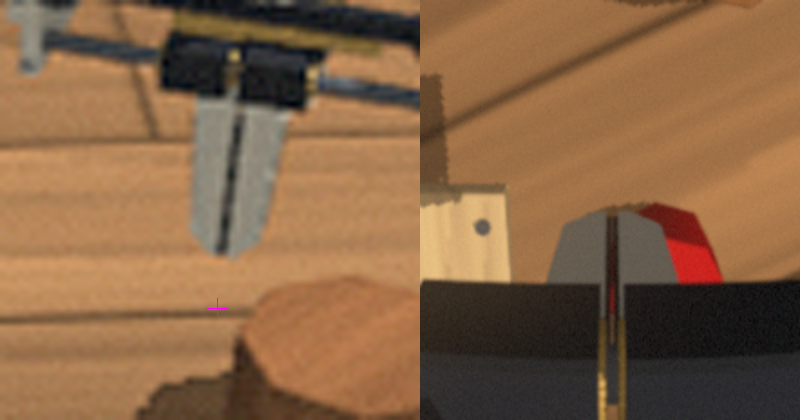

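The last two views agree. The blank is unmoved at jig x≈93, and the real fingertips sit about 28 mm higher than the reported TCP (and about 4 mm toward -y), so they passed over it. I'll return and go correspondingly lower.

Call:
step_arm --motion '[{"hand": 0,"xyz": [1,-35,0],"yaw": 0},{"hand": 0,"xyz": [1,-35,0],"yaw": 0},{"hand": 0,"xyz": [1,-35,0],"yaw": 0},{"hand": 0,"xyz": [1,-35,0],"yaw": 0},{"hand": 0,"xyz": [1,-25,0],"yaw": 0},{"hand": 0,"xyz": [1,-12,0],"yaw": 0},{"hand": 0,"xyz": [0,0,0],"yaw": 0},{"hand": 0,"xyz": [0,0,0],"yaw": 0}]'

```text
time: 8.85
tool_pos: [0.4406, 0.0202, 0.1524]
eef_rot: [0.153, 0.689, -0.149, 0.692]
contact_force: [0.0, -0.2, 0.4]
opening: 0.0005
```

```bash
python3 st.py
```

```text
8.85 jig xy [153.7  -3.4] z 0.1524 az err 1.99 F jig [-0.09  0.17] 0.39 0.0005097288832371173 [0.4406 0.0202 0.1524]
```

Call:
step_arm --motion '[{"hand": 0,"xyz": [0,0,-20],"yaw": 1},{"hand": 0,"xyz": [0,0,-20],"yaw": 0.5},{"hand": 0,"xyz": [0,0,-20],"yaw": 0},{"hand": 0,"xyz": [0,0,-20],"yaw": 0},{"hand": 0,"xyz": [0,0,-15],"yaw": 0},{"hand": 0,"xyz": [0,0,-8],"yaw": 0},{"hand": 0,"xyz": [0,0,0],"yaw": 0},{"hand": 0,"xyz": [0,0,0],"yaw": 0}]'

```text
time: 9.65
tool_pos: [0.442, 0.026, 0.0472]
eef_rot: [0.143, 0.69, -0.136, 0.696]
contact_force: [-0.5, -0.7, 0.5]
opening: 0.0005
```

```bash
python3 st.py
```

```text
9.65 jig xy [154.7  -9.2] z 0.0472 az err 0.01 F jig [0.17 0.86] 0.52 0.0004703955677302809 [0.442  0.026  0.0472]
```

Call:
step_arm --motion '[{"hand": 0,"xyz": [2,-5,0],"yaw": 0},{"hand": 0,"xyz": [0,-1,-10],"yaw": 0},{"hand": 0,"xyz": [0,0,-10],"yaw": 0},{"hand": 0,"xyz": [0,0,-8],"yaw": 0},{"hand": 0,"xyz": [0,0,-4],"yaw": 0},{"hand": 0,"xyz": [0,0,0],"yaw": 0}]'

```text
time: 10.25
tool_pos: [0.4458, 0.0195, 0.0142]
eef_rot: [0.143, 0.689, -0.135, 0.698]
contact_force: [-0.1, 0.1, -0.4]
opening: 0.0006
```

```bash
python3 st.py
```

```text
10.25 jig xy [148.7  -4.8] z 0.0142 az err 0.02 F jig [ 0.1  -0.03] -0.44 0.0006076877231995967 [0.4458 0.0195 0.0142]
```

Call:
step_arm --motion '[{"hand": 0,"xyz": [4.6,-1.9,-3],"yaw": 0},{"hand": 0,"xyz": [4.6,-1.9,-2],"yaw": 0},{"hand": 0,"xyz": [3.7,-1.5,0],"yaw": 0},{"hand": 0,"xyz": [2.8,-1.2,0],"yaw": 0},{"hand": 0,"xyz": [1.8,-0.8,0],"yaw": 0},{"hand": 0,"xyz": [1.8,-0.8,0],"yaw": 0},{"hand": 0,"xyz": [0,0,0],"yaw": 0}]'

```text
time: 10.95
tool_pos: [0.4647, 0.0115, 0.0087]
eef_rot: [0.143, 0.69, -0.135, 0.696]
contact_force: [-0.3, -0.0, 0.1]
opening: 0.0003
```

```bash
python3 st.py
```

```text
10.95 jig xy [128.2  -4.7] z 0.0087 az err -0.03 F jig [0.31 0.14] 0.07 0.00034989984274394037 [0.4647 0.0115 0.0087]
```

Call:
step_arm --motion '[{"hand": 0,"xyz": [2.8,-1.2,0],"yaw": 0},{"hand": 0,"xyz": [2.8,-1.2,0],"yaw": 0},{"hand": 0,"xyz": [1.8,-0.8,0],"yaw": 0},{"hand": 0,"xyz": [1.8,-0.8,0],"yaw": 0},{"hand": 0,"xyz": [0.9,-0.4,0],"yaw": 0}]'

```text
time: 11.45
tool_pos: [0.4753, 0.0067, 0.0087]
eef_rot: [0.143, 0.69, -0.135, 0.696]
contact_force: [-1.5, 2.3, 1.4]
opening: 0.0004
```

Call:
step_arm --motion '[{"hand": 0,"xyz": [0.9,-0.4,0],"yaw": 0},{"hand": 0,"xyz": [0.9,-0.4,0],"yaw": 0},{"hand": 0,"xyz": [0.9,-0.4,0],"yaw": 0}]'

```text
time: 11.75
tool_pos: [0.477, 0.006, 0.0087]
eef_rot: [0.143, 0.691, -0.135, 0.695]
contact_force: [-1.5, 1.2, 1.0]
opening: 0.0007
```

```bash
python3 st.py
```

```text
11.75 jig xy [114.7  -4.3] z 0.0087 az err -0.06 F jig [ 1.82 -0.57] 1.04 0.000743104136624318 [0.477  0.006  0.0087]
```

Contact force is now steady at about 2 N, so the blank is sliding. I'll continue toward the stop.

Call:
step_arm --motion '[{"hand": 0,"xyz": [0.9,-0.4,0],"yaw": 0},{"hand": 0,"xyz": [0.9,-0.4,0],"yaw": 0},{"hand": 0,"xyz": [0.9,-0.4,0],"yaw": 0},{"hand": 0,"xyz": [0.9,-0.4,0],"yaw": 0}]'

```text
time: 12.15
tool_pos: [0.4793, 0.0048, 0.0086]
eef_rot: [0.143, 0.692, -0.135, 0.694]
contact_force: [-4.0, 1.4, 2.6]
opening: 0.0001
```

```bash
python3 st.py
```

```text
12.15 jig xy [112.1  -4.2] z 0.0086 az err -0.07 F jig [4.22 0.2 ] 2.65 0.00014812127080831336 [0.4793 0.0048 0.0086]
```

Call:
step_arm --motion '[{"hand": 0,"xyz": [1.8,-0.8,0],"yaw": 0},{"hand": 0,"xyz": [1.8,-0.8,0],"yaw": 0},{"hand": 0,"xyz": [1.8,-0.8,0],"yaw": 0}]'

```text
time: 12.45
tool_pos: [0.4786, 0.0049, 0.0083]
eef_rot: [0.142, 0.697, -0.134, 0.69]
contact_force: [-5.5, 2.6, 4.5]
opening: 0.0007
```

```bash
python3 st.py
```

```text
12.45 jig xy [112.8  -4. ] z 0.0083 az err -0.19 F jig [ 6.08 -0.32] 4.54 0.0007135816594680152 [0.4786 0.0049 0.0083]
```

Call:
step_arm --motion '[{"hand": 0,"xyz": [3.7,-1.5,0],"yaw": 0},{"hand": 0,"xyz": [3.7,-1.5,0],"yaw": 0},{"hand": 0,"xyz": [3.7,-1.5,0],"yaw": 0}]'

```text
time: 12.75
tool_pos: [0.4771, 0.0051, 0.0077]
eef_rot: [0.142, 0.707, -0.132, 0.681]
contact_force: [-6.4, 3.1, 6.8]
opening: 0.0003
```

```bash
python3 st.py
```

```text
12.75 jig xy [114.3  -3.6] z 0.0077 az err -0.37 F jig [ 7.1  -0.37] 6.8 0.00030737925258610295 [0.4771 0.0051 0.0077]
```

Call:
step_arm --motion '[{"hand": 0,"xyz": [-9,4,0],"yaw": 0},{"hand": 0,"xyz": [-15,6,0],"yaw": 0},{"hand": 0,"xyz": [-5,2,10],"yaw": 0},{"hand": 0,"xyz": [0,0,30],"yaw": 0},{"hand": 0,"xyz": [0,0,40],"yaw": 0},{"hand": 0,"xyz": [0,20,40],"yaw": 0},{"hand": 0,"xyz": [0,40,40],"yaw": 0},{"hand": 0,"xyz": [0,40,30],"yaw": 0}]'

```text
time: 13.55
tool_pos: [0.4545, 0.1058, 0.2014]
eef_rot: [0.147, 0.699, -0.14, 0.686]
contact_force: [1.5, 0.1, -0.3]
opening: 0.0004
```

Call:
step_arm --motion '[{"hand": 0,"xyz": [0,40,20],"yaw": 0},{"hand": 0,"xyz": [0,40,0],"yaw": 0},{"hand": 0,"xyz": [0,20,0],"yaw": 0},{"hand": 0,"xyz": [0,0,0],"yaw": 0},{"hand": 0,"xyz": [0,0,0],"yaw": 0}]'

```text
time: 14.05
tool_pos: [0.4622, 0.2162, 0.2343]
eef_rot: [0.151, 0.69, -0.131, 0.696]
contact_force: [-0.2, 0.2, -0.2]
opening: 0.0006
```

```bash
python3 st.py; python3 - <<'E'
from ov import *
from workcell import readout
from scipy.spatial.transform import Rotation as Ro
M=Ro.from_quat(readout.get_state()["eef_rot"]).as_matrix();print(M[:,0].round(3),R.T@M[:2,0])
ov((70,),'pics/a.png',(165,275,225,335),3.6,"top")
ov((70,),'pics/b.png',(175,285,240,350),3.6)
cv2.imwrite("pics/m3.png",np.hstack([cv2.imread("pics/a.png"),cv2.imread("pics/b.png")]))
E
```

```text
14.05 jig xy [ 209.4 -192.6] z 0.2343 az err 0.34 F jig [ 0.29 -0.1 ] -0.18 0.0006318128053551463 [0.4622 0.2162 0.2343]
[ 0.015  0.026 -1.   ] [-0.00342448 -0.0299406 ]
```

View pics/m3.png

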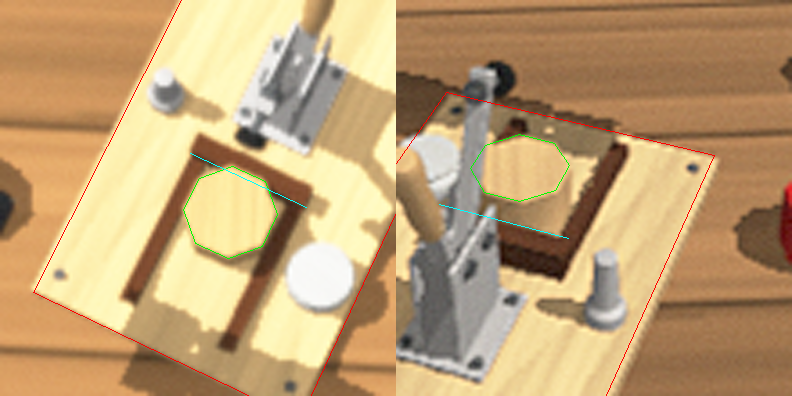

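Blank home: the green outline for jig x=70 matches in both views, and that was my last allowed picture. Next is the handle: up, over, and down between the handle and the clamp arm.

Call:
step_arm --motion '[{"hand": 0,"xyz": [15,-20,25],"yaw": 0},{"hand": 0,"xyz": [22,-34,15],"yaw": 0},{"hand": 0,"xyz": [22,-36,0],"yaw": 0},{"hand": 0,"xyz": [22,-36,0],"yaw": 0},{"hand": 0,"xyz": [22,-36,0],"yaw": 0},{"hand": 0,"xyz": [22,-36,0],"yaw": 0},{"hand": 0,"xyz": [20,-30,0],"yaw": 0},{"hand": 0,"xyz": [10,-15,0],"yaw": 0}]'

```text
time: 14.95
tool_pos: [0.6163, -0.0528, 0.2744]
eef_rot: [0.154, 0.69, -0.14, 0.694]
contact_force: [0.2, 0.2, 0.3]
opening: 0.0005
```

Call:
step_arm --motion '[{"hand": 0,"xyz": [0,0,0],"yaw": 0},{"hand": 0,"xyz": [0,0,0],"yaw": 0}]'

```text
time: 15.15
tool_pos: [0.6152, -0.0605, 0.2732]
eef_rot: [0.157, 0.689, -0.146, 0.692]
contact_force: [0.4, -0.2, -0.2]
opening: 0.0004
```

```bash
python3 st.py
```

```text
15.15 jig xy [-38.5   3.7] z 0.2732 az err 2.03 F jig [-0.46  0.06] -0.18 0.0003689443900118157 [ 0.6152 -0.0605  0.2732]
```

Call:
step_arm --motion '[{"hand": 0,"xyz": [8,2,0],"yaw": 1},{"hand": 0,"xyz": [4,2,0],"yaw": 0.5},{"hand": 0,"xyz": [0,0,-10],"yaw": 0},{"hand": 0,"xyz": [0,0,-10],"yaw": 0},{"hand": 0,"xyz": [0,0,0],"yaw": 0},{"hand": 0,"xyz": [0,0,0],"yaw": 0}]'

```text
time: 15.75
tool_pos: [0.626, -0.0499, 0.2512]
eef_rot: [0.146, 0.693, -0.132, 0.693]
contact_force: [0.0, -0.8, -0.7]
opening: 0.0002
```

```bash
python3 st.py
```

```text
15.75 jig xy [-44.3 -10.3] z 0.2512 az err -0.05 F jig [-0.35  0.72] -0.73 0.00019718877268057577 [ 0.626  -0.0499  0.2512]
```

Call:
step_arm --motion '[{"hand": 0,"xyz": [1,-5,0],"yaw": 0},{"hand": 0,"xyz": [0,0,-15],"yaw": 0},{"hand": 0,"xyz": [0,0,-15],"yaw": 0},{"hand": 0,"xyz": [0,0,-10],"yaw": 0},{"hand": 0,"xyz": [0,0,0],"yaw": 0}]'

```text
time: 16.25
tool_pos: [0.628, -0.057, 0.2116]
eef_rot: [0.146, 0.692, -0.133, 0.695]
contact_force: [-0.0, -0.6, 0.7]
opening: 0.0003
```

```bash
python3 st.py
```

```text
16.25 jig xy [-48.9  -4.6] z 0.2116 az err -0.0 F jig [-0.18  0.53] 0.74 0.0003208133109173101 [ 0.628  -0.057   0.2116]
```

Call:
step_arm --motion '[{"hand": 0,"xyz": [0,0,-15],"yaw": 0},{"hand": 0,"xyz": [0,0,-15],"yaw": 0},{"hand": 0,"xyz": [0,0,-12],"yaw": 0},{"hand": 0,"xyz": [0,0,-6],"yaw": 0},{"hand": 0,"xyz": [0,0,0],"yaw": 0}]'

```text
time: 16.75
tool_pos: [0.6305, -0.0584, 0.1652]
eef_rot: [0.146, 0.689, -0.133, 0.697]
contact_force: [-0.0, -0.2, 0.1]
opening: 0.0005
```

```bash
python3 st.py
```

```text
16.75 jig xy [-51.8  -4.2] z 0.1652 az err 0.05 F jig [-0.07  0.17] 0.13 0.0004982001833676857 [ 0.6305 -0.0584  0.1652]
```

Call:
step_arm --motion '[{"hand": 0,"xyz": [7.4,-3.1,0],"yaw": 0},{"hand": 0,"xyz": [9.2,-3.9,-2],"yaw": 0},{"hand": 0,"xyz": [9.2,-3.9,-3],"yaw": 0},{"hand": 0,"xyz": [9.2,-3.9,-4],"yaw": 0}]'

```text
time: 17.15
tool_pos: [0.668, -0.0736, 0.1581]
eef_rot: [0.146, 0.689, -0.132, 0.698]
contact_force: [-2.9, 1.4, 0.5]
opening: 0.0001
```

```bash
python3 st.py
```

```text
17.15 jig xy [-92.3  -4.6] z 0.1581 az err -0.0 F jig [ 3.21 -0.17] 0.48 5.055459111802808e-05 [ 0.668  -0.0736  0.1581]
```

Call:
step_arm --motion '[{"hand": 0,"xyz": [8.3,-3.5,-6],"yaw": 0},{"hand": 0,"xyz": [8.3,-3.5,-8],"yaw": 0},{"hand": 0,"xyz": [8.3,-3.5,-8],"yaw": 0}]'

```text
time: 17.45
tool_pos: [0.6959, -0.0855, 0.1371]
eef_rot: [0.147, 0.688, -0.132, 0.698]
contact_force: [-5.9, 2.3, 4.3]
opening: 0.0005
```

```bash
python3 st.py
```

```text
17.45 jig xy [-122.6   -4.4] z 0.1371 az err 0.02 F jig [6.28 0.15] 4.32 0.000524237475203266 [ 0.6959 -0.0855  0.1371]
```

Call:
step_arm --motion '[{"hand": 0,"xyz": [4.6,-1.9,-10],"yaw": 0},{"hand": 0,"xyz": [3.7,-1.5,-12],"yaw": 0},{"hand": 0,"xyz": [2.8,-1.2,-12],"yaw": 0}]'

```text
time: 17.75
tool_pos: [0.7156, -0.0939, 0.1064]
eef_rot: [0.146, 0.682, -0.133, 0.704]
contact_force: [-0.1, -0.4, 2.7]
opening: 0.0005
```

```bash
python3 st.py
```

```text
17.75 jig xy [-144.    -4.3] z 0.1064 az err 0.05 F jig [-0.04  0.39] 2.69 0.0004928424166613243 [ 0.7156 -0.0939  0.1064]
```

Call:
step_arm --motion '[{"hand": 0,"xyz": [0,0,-10],"yaw": 0},{"hand": 0,"xyz": [0,0,-10],"yaw": 0}]'

```text
time: 17.95
tool_pos: [0.7188, -0.0955, 0.0853]
eef_rot: [0.146, 0.68, -0.133, 0.706]
contact_force: [-0.5, -0.3, -0.2]
opening: 0.0007
```

```bash
python3 st.py
```

```text
17.95 jig xy [-147.5   -4. ] z 0.0853 az err 0.08 F jig [0.38 0.49] -0.2 0.0006906184673464279 [ 0.7188 -0.0955  0.0853]
```

Call:
step_arm --motion '[{"hand": 0,"xyz": [0,0,-3],"yaw": 0},{"hand": 0,"xyz": [0,0,-3],"yaw": 0},{"hand": 0,"xyz": [0,0,-3],"yaw": 0},{"hand": 0,"xyz": [0,0,-2],"yaw": 0}]'

```text
time: 18.35
tool_pos: [0.7162, -0.0949, 0.0739]
eef_rot: [0.146, 0.682, -0.133, 0.704]
contact_force: [-4.9, 0.5, 9.9]
opening: 0.0006
```

```bash
python3 st.py
```

```text
18.35 jig xy [-144.9   -3.6] z 0.0739 az err 0.07 F jig [4.75 1.45] 9.94 0.0006298713799290251 [ 0.7162 -0.0949  0.0739]
```

The solid 10 N reaction at locked-grip height indicates the clamp is locked. I'll retreat upward and check by numeric image comparison, since I have no picture views left.

Call:
step_arm --motion '[{"hand": 0,"xyz": [0,0,15],"yaw": 0},{"hand": 0,"xyz": [0,0,30],"yaw": 0},{"hand": 0,"xyz": [0,0,40],"yaw": 0},{"hand": 0,"xyz": [0,0,40],"yaw": 0},{"hand": 0,"xyz": [0,30,30],"yaw": 0},{"hand": 0,"xyz": [0,40,0],"yaw": 0},{"hand": 0,"xyz": [-10,40,0],"yaw": 0},{"hand": 0,"xyz": [-10,40,0],"yaw": 0}]'

```text
time: 19.15
tool_pos: [0.6916, 0.0493, 0.2343]
eef_rot: [0.15, 0.682, -0.141, 0.702]
contact_force: [0.1, 0.9, 0.7]
opening: 0.0007
```

Call:
step_arm --motion '[{"hand": 0,"xyz": [-20,40,0],"yaw": 0},{"hand": 0,"xyz": [-20,40,0],"yaw": 0},{"hand": 0,"xyz": [-20,40,0],"yaw": 0},{"hand": 0,"xyz": [-20,40,0],"yaw": 0},{"hand": 0,"xyz": [-10,20,0],"yaw": 0},{"hand": 0,"xyz": [0,0,0],"yaw": 0},{"hand": 0,"xyz": [0,0,0],"yaw": 0}]'

```text
time: 19.85
tool_pos: [0.5913, 0.2465, 0.2331]
eef_rot: [0.146, 0.685, -0.133, 0.701]
contact_force: [-0.4, -0.0, -0.1]
opening: 0.0007
```

```bash
python3 st.py; python3 - <<'E'
from h import *
from workcell import viewer
d0=pickle.load(open("d0.pkl","rb"))
for n in("top","scene"):
    g=viewer.get_image(n);Kc=g["K"];Ti=np.linalg.inv(g["cam_to_world"])
    def px(im,x,y,z):
        q=Ti@np.append(j2w(x,y),[z/1e3,1]);u=int(round(Kc[0,2]+Kc[0,0]*q[0]/-q[2]));v=int(round(Kc[1,2]-Kc[1,1]*q[1]/-q[2]))
        return im[v-1:v+2,u-1:u+2].mean((0,1)).round().astype(int).tolist()
    for l,P in (("grip locked",[(-x,0,107) for x in(110,130,150,170,180,195)]),("grip open(lean)",[(-57-31.5,0,191),(-57-38,0,215)]),("arm level",[(-10,0,100),(20,0,98),(40,0,98),(60,0,95),(70,0,92)]),("arm open",[(0,0,160),(10,0,185)])):
        for q in P:print(n,l,q,px(d0[n]["img"],*q),px(g["img"],*q))
    # blank top location by matching synthetic edge score
    gr=cv2.cvtColor(g["img"],cv2.COLOR_RGB2GRAY);pickle.dump(g,open(f"end_{n}.pkl","wb"))
    df=np.abs(g["img"].astype(int)-d0[n]["img"]).sum(2).astype(np.float32)
    print(n,"changed px outside jig, blobs:",[s.tolist() for s in cv2.connectedComponentsWithStats((cv2.medianBlur((df>90).astype(np.uint8),5)))[2][1:]])
E
```

```text
19.85 jig xy [ 102.  -270.3] z 0.2331 az err 0.09 F jig [0.33 0.18] -0.14 0.0007066764953612631 [0.5913 0.2465 0.2331]
top grip locked (-110, 0, 107) [143, 115, 77] [251, 228, 155]
top grip locked (-130, 0, 107) [174, 140, 94] [250, 226, 155]
top grip locked (-150, 0, 107) [193, 142, 90] [250, 227, 155]
top grip locked (-170, 0, 107) [151, 109, 69] [250, 227, 155]
top grip locked (-180, 0, 107) [210, 151, 95] [247, 217, 145]
top grip locked (-195, 0, 107) [198, 143, 90] [220, 161, 101]
top grip open(lean) (-88.5, 0, 191) [148, 118, 78] [254, 237, 165]
top grip open(lean) (-95, 0, 215) [244, 211, 139] [254, 242, 177]
top arm level (-10, 0, 100) [152, 151, 148] [241, 239, 237]
top arm level (20, 0, 98) [93, 79, 58] [239, 235, 229]
top arm level (40, 0, 98) [123, 74, 46] [230, 228, 226]
top arm level (60, 0, 95) [252, 237, 170] [105, 104, 103]
top arm level (70, 0, 92) [251, 224, 151] [85, 84, 84]
top arm open (0, 0, 160) [131, 130, 128] [242, 241, 239]
top arm open (10, 0, 185) [216, 214, 211] [214, 213, 211]
top changed px outside jig, blobs: [[122, 105, 97, 89, 4422], [246, 139, 84, 
[... 1240 characters left out ...]
e arm open (0, 0, 160) [146, 144, 141] [241, 216, 155]
scene arm open (10, 0, 185) [78, 79, 78] [161, 116, 77]
scene changed px outside jig, blobs: [[269, 0, 77, 74, 2180], [380, 0, 83, 114, 4740], [460, 0, 77, 83, 2599], [253, 58, 39, 39, 345], [273, 60, 2, 2, 3], [276, 62, 2, 1, 2], [289, 72, 4, 4, 13], [461, 72, 2, 1, 2], [266, 75, 2, 1, 2], [293, 76, 6, 23, 82], [463, 83, 9, 13, 69], [259, 85, 16, 8, 70], [501, 94, 10, 10, 47], [390, 99, 1, 1, 1], [352, 103, 105, 42, 2198], [221, 128, 4, 3, 11], [286, 128, 9, 9, 44], [159, 133, 133, 169, 5321], [288, 136, 115, 37, 1349], [403, 153, 27, 12, 212], [400, 161, 1, 1, 1], [290, 229, 32, 24, 451], [189, 265, 35, 13, 194], [201, 303, 11, 8, 59]]
```

```bash
python3 -c "
from workcell import arm,readout
print(arm.close_job());s=readout.get_state();print(s['time'],s['contact_force'])"
```

```text
the job is handed in; nothing more can be done
None
the job is handed in; nothing more can be done
```

I pushed the blank home against the stop, pushed the clamp handle over until it locked, moved the arm clear and handed the job in at about 20 s. No verdict is reported.

- **First push missed:** the fingers passed over the blank without touching it. The real fingertips sit about 28 mm higher than the reported tool position. I backed off, confirmed the blank hadn't moved, and pushed again lower down.
- **Blank:** the push force rose from about 2 N while sliding to about 7 N at the stop. The outline for jig x = 70 mm then matched the blank in both the top and scene views.
- **Handle:** resistance peaked at about 7.6 N, dropped to zero past the dead point, and pressing down again met a solid 10 N at locked height. With no picture views left, I checked the end state by pixel colours. In both views the clamp arm lies level with its pad over the blank. The scene view shows the grip lying level; in the top view those pixels looked like bare board, so it does not confirm the grip.
- **Not checked:** I had no reading of the pad's force on the blank. The last image comparison also showed changes around the tin. They are probably moved shadows: the tin was still in place at 14 s and the gripper didn't go near it after that.

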